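Slide the biscuit tin into the packing lane

TASK

Push the red biscuit tin along the table, through the narrow gap between the two yellow posts, until it lies squarely and entirely on the green bay behind them. Only push it: keep it flat on the table and do not lift or tip it. Leave the jar, the can and the orange carton where they stand, and finish with the hand clear of everything.

Things in the scene. Friction and masses are not known exactly. Their poses are not given: they have to be found in the camera images.
- tin: Closed flat biscuit tin, red with gold lid, loose: a plain box 120 mm long (its x), 90 mm wide (its y), 40 mm high, 0.3 to 0.55 kg. Origin: centre of its underside. A push of 1 to 6 N slides it. It starts 150 to 210 mm before the gap (lane x negative), up to 40 mm off the lane's centre line, its long axis up to 0.35 rad askew of the lane's.
- lane: Fixed packing lane. Origin: on the table midway between two yellow upright round posts (40 mm in diameter, 50 mm high, centred at y = +68 and -68 mm; the gap is 96 mm). x: the way to push, from the gap to the green bay, within 0.25 rad of world -y; y across; z up. The posts' thin feet lie outside the gap.
- bay (a point): Centre of the green bay, 122 mm along x from the lane's origin, axes as the lane's. The bay is painted flat on the table: 185 mm along x, 170 mm along y. A fixed steel stop bar 20 mm high closes its far end (near face 92 mm beyond this point); no side walls.
- jar: Loose amber glass jar with brass lid, 60 mm in diameter, 95 mm high, beside the lane (150 to 210 mm off the centre line, on its +y side). Origin: centre of its underside. Leave it alone.
- can: Loose can with green label, 66 mm in diameter, 100 mm high, beside the lane (150 to 210 mm off the centre line, on its +y side). Origin: centre of its underside. Leave it alone.
- carton: Loose orange carton, 60 x 50 x 75 mm high, beside the bay (150 to 190 mm off the centre line, on its -y side). Origin: centre of its underside. Leave it alone.
There are look-alikes about, which are no part of the job. What is meant by the tin is not black, pink or purple, and is the larger of those in its own colour.

How it is judged:
By the outcome, as a careful person would: the job done as asked, in the order asked, and still so for the second after the job is handed in, with the robot touching nothing.
It also fails if it takes over 72 s, if anything falls off the work surface, if the arm or the gripper's body presses on something with over 40 N, if the wrist force passes 120 N, or if a joint passes its speed limit or range.

ROBOT

A 7-joint arm with a two-finger parallel gripper is mounted at the origin on the work surface. World frame = base frame: x ahead of the robot, y to its left, z up, the work surface at z = 0. Lengths are in m, angles in rad, forces in N, time in s.
With the tool pointing down it reaches from about 0.375 to 0.925 m from the base axis. Payload 3.1 kg.
Tool frame: the origin (TCP) lies at the very end of the fingers, on their centre line; the grasp point (between the pads) lies 19 mm behind it; y points along the fingers, x is the direction in which the jaws open and shut, and the axes are right-handed (so a half turn about y gives the same grasp; the last joint's range is limited). The gripper opens to 85 mm and grips with 20 to 120 N. Pads are 22 mm wide; open, the fingers measure 114 mm over their backs; the gripper's body (76 mm by 85 mm) begins 54 mm behind the grasp point. The pads swing forward as they close: fully open they stand 13 mm farther back than shut.
Start: joints at [1.101, 0.383, 0.044, 1.598, -0.018, 1.161, -0.05], TCP at [0.236, -0.606, 0.231] pointing down, gripper open.
Joint ranges: [-2.61, 2.61], [-0.41, 2.15], [-1.48, 1.57], [0, 2.5], [-1.57, 4.71], [0.05, 1.97], [-2.85, 2.85]. Speed limits (rad/s): [2.79, 2.79, 3.14, 3.14, 3.14, 3.14, 3.14].

INTERFACE

Orientations are given as a rotation vector (axis times angle).
In Python, from station import sense, read_camera, close_job gives the robot as it stands. The module is installed in compiled form; this text tells all that it offers.
- The arm moves only by the tool servo_tool, never from a script. Its argument "increments" is one flat list of numbers, 6 for each row, row after row: the shift along the tool's x, y, z in m, then the turn, a rotation vector about the tool's x, y, z in degrees. A call has exactly 10 rows; each row shifts and turns the commanded pose from where the row before left it, along the tool's axes as they then stand; what a row does not reach is not made up. A row lasts 1/12 s, in which the tool goes at most 41.7 mm and 7.16 degrees, less where a joint would pass 70% of its speed; a pose out of reach is approached as far as the arm can. A call is refused whole if a number of a shift passes 0.0417 or a number of a turn 7.16, either way. A call with a gripper value outside its range is refused whole. "claw" is the finger opening in m, from 0 to 0.0854, set as the call begins (left out, the last holds). The fingers move at their own pace and stop on an object; "newtons" is the grip in N (left out, the last holds). Time passes only in rows, so rows that do not move let the fingers close, or fill a call up. It gives the time, the measured TCP pose, the force and the opening at its end, in the units of the state.
- sense(): the state, without advancing time (a new reading comes with each control period).
- read_camera(name): name is "scene" or "top"; returns a dict with "img" (384x512x3 uint8, blue, green, red), "K" (3x3 intrinsics, pixels), "distortion" ([k1, k2, p1, p2, k3] as OpenCV has them; the pictures are not rectified), "rvec" (rotation vector, rad) and "tvec" (3), from world to camera coordinates, as OpenCV has them. Camera axes: x right, y down, z forward; pixel columns grow to the right and rows downward; lengths in m; the calibration is good to about 2 mm. A picture is of the moment at which its call begins. There is no depth.
- close_job(): hands the job in, once; it reports no verdict.
The state is a dict: "time_s": time; "q": joint angles; "dq": joint speeds; "joint_torque": joint torques, N m; "eef_pos": TCP position; "orientation": TCP orientation; "contact_force": force on the tool from outside, world axes, zero at the start; "ft_torque": the same for the moment, N m; "opening": finger opening in m.
Only numpy, scipy, OpenCV 4.12 (cv2) and the standard library are available. Lean on these libraries where they do the work, as an engineer would, in place of code of your own. Each camera call takes 0.05 s, during which the arm holds its last target.

## Working session

There is one attempt and no reset: what is moved stays moved. The work goes in short steps, Python scripts to look and compute and a tool call to move; the robot and the scene stay as the last step left them, time stands still between calls to the robot, and variables do not carry over. Pictures are saved under pics/ and viewed, and the job is handed in when it is done.

Besides the shell and the picture viewer there is one more tool, called in YAML: its name, and indented under it one key for each argument. servo_tool: Moves the arm, as the interface text tells. Its arguments: {"type":"object","properties":{"increments":{"type":"array","items":{"type":"number"}},"claw":{"type":"number"},"newtons":{"type":"number"}},"required":["increments"]}

```bash
mkdir -p pics; python3 - <<'E'
from station import *
import cv2
s=sense()
for k,v in s.items(): print(k,v)
for n in("scene","top"):
    r=read_camera(n); cv2.imwrite(f"pics/{n}0.png",r["img"]); print(n,r["K"],r["distortion"],r["rvec"],r["tvec"])
E
```

```text
time_s 0.0
q [ 1.1011559   0.38386381  0.04384752  1.59955642 -0.01788248  1.16120676
 -0.04991885]
dq [ 3.11119925e-04 -5.08087701e-05  6.95113235e-04 -3.98357279e-04
 -2.29751418e-04  6.66897355e-04  1.20078527e-03]
joint_torque [-4.79538721e-04 -4.33469796e+01  1.02408350e+00 -2.49518663e+01
  1.04466375e-02  1.12079841e-02 -1.98668868e-07]
eef_pos [ 0.2358069  -0.60471371  0.22987691]
orientation [-1.3611097   0.93272143 -0.9289769 ]
contact_force [-0.32915321 -0.32537918 -0.31974171]
ft_torque [0.03257966 0.01599985 0.02600507]
opening 0.08540859759793484
scene [[354.54074803   0.         254.85589655]
 [  0.         354.54074803 198.35939553]
 [  0.           0.           1.        ]] [-0.10820845  0.          0.          0.          0.        ] [ 1.25793274  2.2539411  -0.97381082] [ 0.19593934 -0.34104105  1.2186927 ]
top [[354.5668973    0.         259.43153555]
 [  0.         354.5668973  191.01722758]
 [  0.           0.           1.        ]] [-0.06429691  0.          0.          0.          0.        ] [ 2.14198178 -2.10282163  0.17747702] [0.11209226 0.54461046 0.70730687]
```

View pics/scene0.png

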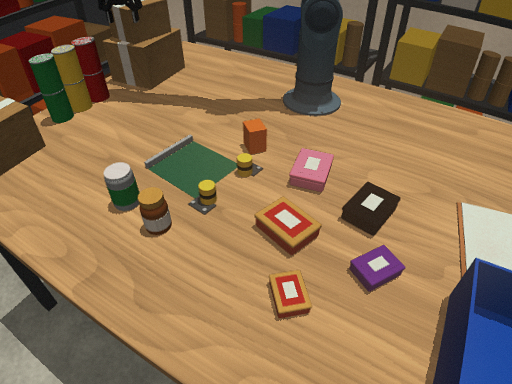

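View pics/top0.png

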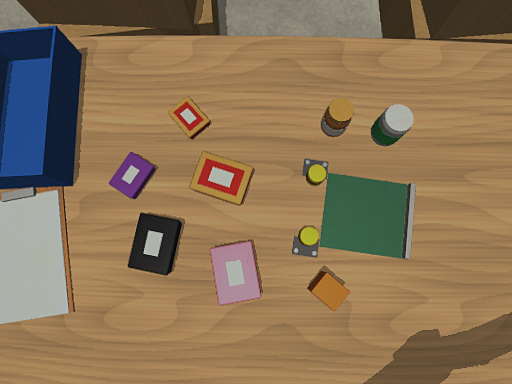

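```bash
cat > h.py <<'E'
import numpy as np, cv2
from station import *
from scipy.spatial.transform import Rotation as R
def ray(r,uv,z):
    uv=np.asarray(uv,float).reshape(-1,1,2)
    n=cv2.undistortPoints(uv,r["K"],np.array(r["distortion"])).reshape(-1,2)
    Rm=cv2.Rodrigues(np.array(r["rvec"],float))[0]; t=np.array(r["tvec"]).reshape(3)
    c=-Rm.T@t; d=np.c_[n,np.ones(len(n))]@Rm
    return c+d*((z-c[2])/d[:,2])[:,None]
def proj(r,P):
    return cv2.projectPoints(np.asarray(P,float).reshape(-1,1,3),np.array(r["rvec"]),np.array(r["tvec"]),r["K"],np.array(r["distortion"]))[0].reshape(-1,2)
E
python3 - <<'E'
from h import *
s=sense();print(R.from_rotvec(s["orientation"]).as_matrix().round(3))
for n in("scene","top"):
    r=read_camera(n);Rm=cv2.Rodrigues(np.array(r["rvec"]))[0];print(n,-Rm.T@np.array(r["tvec"]).reshape(3))
    img=r["img"];cv2.imwrite(f"pics/{n}_hsv.png",img)
E
```

```text
[[ 0.363 -0.001  0.932]
 [-0.932  0.002  0.363]
 [-0.002 -1.    -0.   ]]
scene [1.05316994 0.42583134 0.5911124 ]
top [0.40804373 0.11192062 0.79399139]
```

The top view shows these candidates: the large red/gold tin at (221,177), a small red/gold one at (188,117), pink at (236,272), black at (155,244) and purple at (132,175). I choose the large red one at (221,177). The posts are at (317,174) and (309,237), the bay at (367,217), the jar at (338,115), the can at (393,125) and the carton at (329,290).

```bash
cat >> h.py <<'E'
def biggest(m,minA=60):
    c=[x for x in cv2.findContours(m,cv2.RETR_EXTERNAL,cv2.CHAIN_APPROX_NONE)[0] if cv2.contourArea(x)>minA]
    return sorted(c,key=cv2.contourArea,reverse=True)
def hsvmask(img,lo,hi): return cv2.inRange(cv2.cvtColor(img,cv2.COLOR_BGR2HSV),lo,hi)
E
python3 - <<'E'
from h import *
r=read_camera("top");img=r["img"];hsv=cv2.cvtColor(img,cv2.COLOR_BGR2HSV)
for nm,p in dict(gold=(203,160),red=(205,175),side=(228,201),wood=(270,200),post=(317,174),bay=(367,217),bar=(410,220),red2=(176,117)).items(): print(nm,hsv[p[1],p[0]])
cv2.imwrite("pics/crop.png",cv2.resize(img[90:310,170:440],None,fx=2.9,fy=2.6,interpolation=cv2.INTER_CUBIC))
y=biggest(hsvmask(img,(22,180,120),(32,255,255)),50)
for c in y: 
    (u,v),rad=cv2.minEnclosingCircle(c);print("yellow",u,v,rad,ray(r,(u,v),.05))
g=biggest(hsvmask(img,(60,100,30),(90,255,160)),500)
for c in g[:2]:
    b=cv2.boxPoints(cv2.minAreaRect(c)); print("green",b.round(1).tolist());w=ray(r,b,0);print(w.round(4), cv2.contourArea(c))
E
```

```text
gold [ 19 162 173]
red [  1 203 163]
side [ 18 166 106]
wood [ 17 121 160]
post [ 29 189 174]
bay [ 70 103  94]
bar [ 26  13 155]
red2 [ 21 157 174]
yellow 308.8410339355469 235.696533203125 9.148940086364746 [[0.44942458 0.01718866 0.05      ]]
yellow 316.6842041015625 173.05262756347656 8.747875213623047 [[ 5.83787391e-01 -3.50662414e-04  5.00000000e-02]]
green [[318.20001220703125, 246.1999969482422], [327.8999938964844, 173.0], [410.20001220703125, 184.0], [400.3999938964844, 257.20001220703125]]
[[ 0.4293 -0.0098  0.    ]
 [ 0.5962 -0.0338  0.    ]
 [ 0.5739 -0.2238  0.    ]
 [ 0.4076 -0.1931  0.    ]] 5772.5
```

View pics/crop.png

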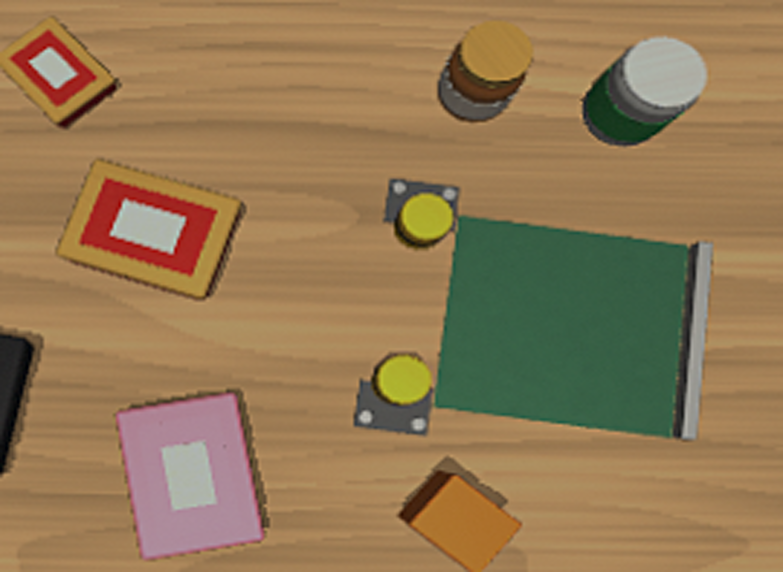

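```bash
cat >> h.py <<'E'
def wrect(r,c,z):
    w=ray(r,c.reshape(-1,2)+0.0,z)[:,:2].astype(np.float32)
    (cx,cy),(a,b),th=cv2.minAreaRect(w*1000)
    bx=cv2.boxPoints(((cx,cy),(a,b),th))
    e=bx[1]-bx[0] if np.linalg.norm(bx[1]-bx[0])>np.linalg.norm(bx[2]-bx[1]) else bx[2]-bx[1]
    return np.array([cx,cy])/1000,sorted((a,b)),np.arctan2(e[1],e[0])%np.pi
E
python3 - <<'E'
from h import *
for n in("top","scene"):
    r=read_camera(n);img=r["img"];hsv=cv2.cvtColor(img,cv2.COLOR_BGR2HSV)
    red=hsvmask(img,(0,150,90),(7,255,255))|hsvmask(img,(174,150,90),(180,255,255))
    for c in biggest(red,60):
        p=c.reshape(-1,2).mean(0)
        print(n,"red",p.round(),wrect(r,c,.04), "area",cv2.contourArea(c))
    y=biggest(hsvmask(img,(25,170,100),(33,255,255)),40)
    for c in y:
        p=c.reshape(-1,2).mean(0); 
        print(n,"yel",p.round(1),wrect(r,c,.05),cv2.contourArea(c))
    g=biggest(hsvmask(img,(60,80,30),(90,255,160)),500)[0]
    print(n,"bay",wrect(r,g,0))
E
```

```text
top red [221. 177.] (array([0.57476489, 0.20752641]), [57.798858642578125, 89.45238494873047], np.float32(1.2727405)) area 996.5
top red [188. 116.] (array([0.71511652, 0.28776385]), [40.07716369628906, 59.994930267333984], np.float32(0.74036926)) area 405.0
top yel [308.9 235.6] (array([0.44989511, 0.01685164]), [36.48398208618164, 37.225616455078125], np.float32(2.3632293)) 238.0
top yel [316.9 173. ] (array([ 0.58396844, -0.0010601 ]), [34.5323486328125, 35.61259078979492], np.float32(3.1353266)) 213.0
top bay (array([ 0.50189496, -0.11380214]), [168.161376953125, 183.69459533691406], np.float32(1.4436233))
scene red [288. 219.] (array([0.57658429, 0.20846629]), [58.86341094970703, 88.56171417236328], np.float32(1.2680686)) area 792.0
scene red [290. 290.] (array([0.72887457, 0.29436292]), [39.75389099121094, 59.256099700927734], np.float32(0.73491615)) area 588.0
scene red [24. 39.] (array([ 0.17205014, -1.5391106 ]), [179.3006134033203, 277.8695983886719], np.float32(1.559241)) area 432.0
scene red [293. 313.] (array([0.76697424, 0.32206165]), [6.494130611419678, 53.53449630737305], np.float32(2.3082633)) area 62.0
scene yel [206.2 184.7] (array([0.58887384, 0.00148455]), [34.0438232421875, 35.58888244628906], np.float32(0.420663)) 109.5
scene yel [244.2 157.4] (array([0.45448407, 0.01935043]), [33.29011535644531, 33.682861328125], np.float32(0.1521643)) 77.5
scene bay (array([ 0.50426825, -0.11296768]), [166.19248962402344, 182.53269958496094], np.float32(1.4416767))
```

The close crop confirms it: the tin at top (221,177) has a 58×89 mm red panel against 40×60 mm on the look-alike. The post spacing of 135 mm, the bay size of 168×184 mm and the bay offset of 122.6 mm all fit the specification. In the lane frame (origin (0.518,0.008), x heading 0.127 rad off −y) the tin is at about (−206,+32) mm, yaw −0.17.

My plan has two pushes:
1. Push the tin's +y long face with the open fingers, parallel to the lane. This squares and centres it.
2. Push from the rear through the gap.

servo_tool:
  increments: [0,0,0,0,7.15,0,0,0,0,0,7.15,0,0,0,0,0,7.15,0,0,0,0,0,7.15,0,-0.036,0,0.0135,0,0,0,-0.036,0,0.0135,0,0,0,-0.036,0,0.0135,0,0,0,-0.036,0,0.0135,0,0,0,-0.036,0,0.0135,0,0,0,-0.036,0,0.0135,0,0,0]
  claw: 0.0854

```text
time_s: 1.18
eef_pos: [0.3445, -0.3999, 0.2315]
orientation: [-1.146, 1.302, -1.303]
contact_force: [0.9, -0.8, -0.0]
opening: 0.0857
```

```bash
cat >> h.py <<'E'
O=np.array([.518,.008]);A=.127
ex=np.array([-np.sin(A),-np.cos(A)]);ey=np.array([np.cos(A),-np.sin(A)])
def lane(p): d=np.asarray(p)[...,:2]-O; return np.stack([d@ex,d@ey],-1)
def st():
    s=sense();M=R.from_rotvec(s["orientation"]).as_matrix()
    tx=np.array([M[:2,0]@ex,M[:2,0]@ey])
    print("t",round(s["time_s"],2),"lane mm",(lane(s["eef_pos"])*1000).round(1),"z",round(s["eef_pos"][2]*1000,1),"toolx ang deg in lane",np.degrees(np.arctan2(tx[1],tx[0])).round(2),"tilt",M[2].round(3),"q",np.round(s["q"],2))
    f=np.array(s["contact_force"]);print("F lane",(f[:2]@ex).round(2),(f[:2]@ey).round(2),f[2].round(2),"open",round(s["opening"],4))
E
python3 -c "from h import *;st()"
```

```text
t 1.18 lane mm [ 426.6 -120.4] z 231.5 toolx ang deg in lane -0.03 tilt [ 0. -1.  0.] q [ 0.78  0.15  0.01  1.89 -0.    1.1  -0.92]
F lane 0.7 0.96 -0.01 open 0.0857
```

servo_tool:
  increments: [-0.037,0,0.0138,0,0,0,-0.037,0,0.0138,0,0,0,-0.037,0,0.0138,0,0,0,-0.037,0,0.0138,0,0,0,-0.037,0,0.0138,0,0,0,-0.037,0,0.0138,0,0,0,-0.037,0,0.0138,0,0,0,-0.037,0,0.0138,0,0,0,-0.037,0,0.0138,0,0,0,-0.037,0,0.0138,0,0,0]

```text
time_s: 2.02
eef_pos: [0.5284, -0.0505, 0.2316]
orientation: [-1.146, 1.302, -1.303]
contact_force: [1.1, -1.1, -0.3]
opening: 0.0853
```

servo_tool:
  increments: [-0.037,0,0.0138,0,0,0,-0.037,0,0.0138,0,0,0,-0.037,0,0.0138,0,0,0,-0.037,0,0.0138,0,0,0,-0.037,0,0.0138,0,0,0,-0.037,0,0.0138,0,0,0,-0.037,0,0.0138,0,0,0,0,0.03,0,0,0,0,0,0.03,0,0,0,0,0,0.03,0,0,0,0]

```text
time_s: 2.85
eef_pos: [0.6572, 0.1943, 0.1409]
orientation: [-1.145, 1.3, -1.301]
contact_force: [0.5, -0.2, -0.5]
opening: 0.0852
```

```bash
python3 -c "
from h import *;st()
for n in ('top','scene'): cv2.imwrite('pics/%s1.png'%n,read_camera(n)['img'])"
```

```text
t 2.85 lane mm [-202.4  114.5] z 140.9 toolx ang deg in lane 0.09 tilt [-0.001 -1.     0.002] q [-0.06  0.56 -0.39  1.56  0.23  1.06 -2.21]
F lane 0.13 0.52 -0.48 open 0.0852
```

View pics/scene1.png

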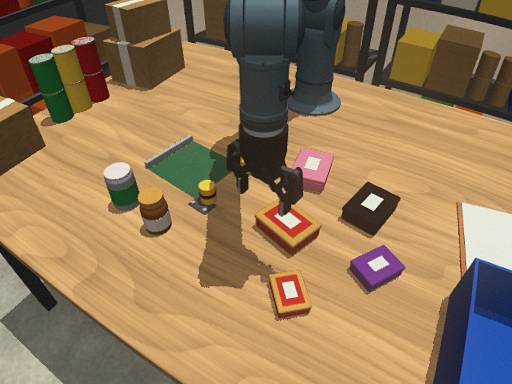

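View pics/top1.png

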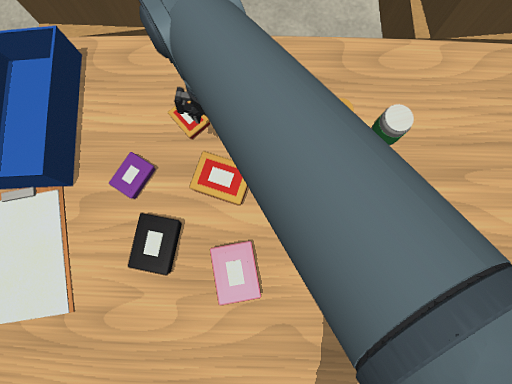

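servo_tool:
  increments: [-0.004,0.03,0,0,0,0,0,0.03,0,0,0,0,0,0.03,0,0,0,0,0,0.025,0,0,0,0,0,0.01,0,0,0,0,0,0.006,0,0,0,0,0,0,0,0,0,0,0,0,0,0,0,0,0,0,0,0,0,0,0,0,0,0,0,0]

```text
time_s: 3.78
eef_pos: [0.6588, 0.1971, 0.0127]
orientation: [-1.142, 1.3, -1.303]
contact_force: [-0.3, -0.7, -0.2]
opening: 0.0855
```

```bash
python3 -c "
from h import *;st()
r=read_camera('scene');print(proj(r,sense()['eef_pos']))
cv2.imwrite('pics/scene2.png',cv2.resize(r['img'][120:300,180:400],None,fx=3.5,fy=3.2,interpolation=cv2.INTER_CUBIC))"
```

```text
t 3.78 lane mm [-205.4  115.7] z 12.7 toolx ang deg in lane -0.03 tilt [-0.002 -1.     0.004] q [-0.1   0.72 -0.35  1.61  0.3   0.86 -2.26]
F lane 0.69 -0.21 -0.17 open 0.0855
[[262.8280176  250.14740315]]
```

View pics/scene2.png

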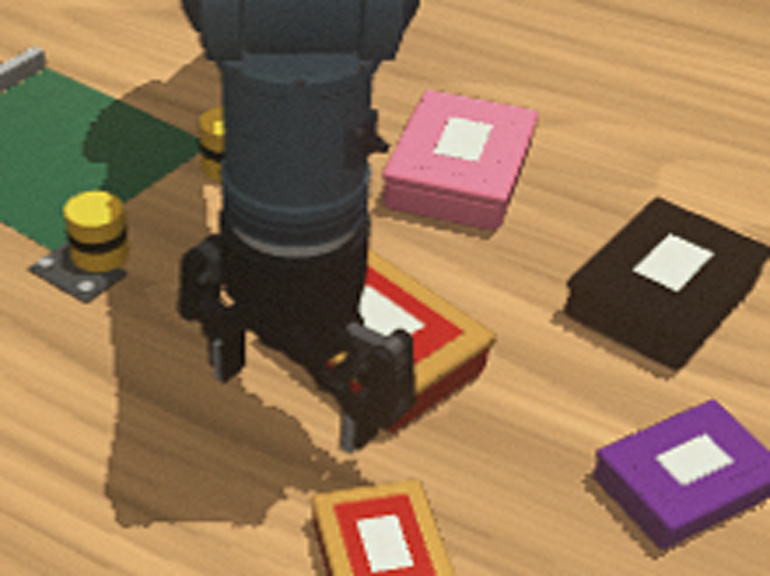

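The open hand stands beside the tin's +y face and is clear of the small look-alike. Now I start the side push.

servo_tool:
  increments: [0,0.005,-0.003,0,0,0,0,0,-0.006,0,0,0,0,0,-0.006,0,0,0,0,0,-0.005,0,0,0,0,0,-0.005,0,0,0,0,0,-0.005,0,0,0,0,0,-0.005,0,0,0,0,0,-0.005,0,0,0,0,0,-0.005,0,0,0,0,0,0,0,0,0]

```text
time_s: 4.67
eef_pos: [0.6114, 0.2023, 0.0055]
orientation: [-1.148, 1.302, -1.302]
contact_force: [0.4, -0.0, -0.1]
opening: 0.0854
```

```bash
cat >> h.py <<'E'
def tin(n):
    r=read_camera(n);img=r["img"]
    red=hsvmask(img,(0,150,60),(7,255,255))|hsvmask(img,(174,150,60),(180,255,255))
    for c in biggest(red,150)[:4]:
        p,s,a=wrect(r,c,.04); print(n,c.reshape(-1,2).mean(0).round(),"lane",(lane(p)*1000).round(1),np.round(s,1),"yaw deg",np.degrees((a-(np.pi/2-A)+np.pi/2)%np.pi-np.pi/2).round(2))
    return r
E
python3 -c "
from h import *;st()
tin('top');r=tin('scene')
cv2.imwrite('pics/scene3.png',cv2.resize(r['img'][120:300,180:400],None,fx=3.5,fy=3.2,interpolation=cv2.INTER_CUBIC))"
```

```text
t 4.67 lane mm [-204.5   68. ] z 5.5 toolx ang deg in lane 0.03 tilt [ 0.001 -1.    -0.001] q [-0.11  0.67 -0.35  1.73  0.3   0.8  -2.3 ]
F lane -0.01 0.45 -0.1 open 0.0854
top [212. 188.] lane [-211.3   12. ] [57.9 64.6] yaw deg 0.13
scene [29. 55.] lane [1285.   -99.9] [226.  906.3] yaw deg -10.88
scene [290. 290.] lane [-310.8  172.9] [39.8 59.3] yaw deg -40.62
scene [88. 57.] lane [1000.3 -207.3] [ 92.3 396.9] yaw deg -26.5
scene [97. 87.] lane [699.3 -74.1] [ 73.3 248.1] yaw deg -23.43
```

View pics/scene3.png

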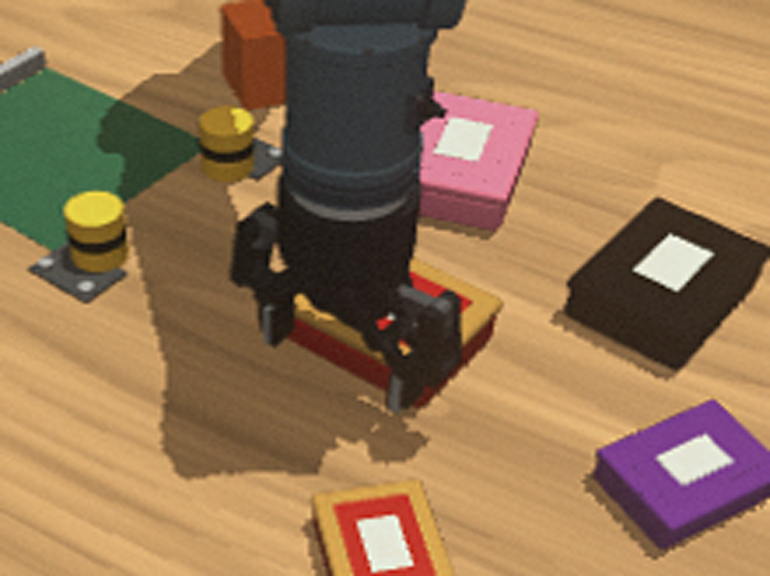

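servo_tool:
  increments: [0,0,-0.004,0,0,0,0,0,-0.004,0,0,0,0,0,-0.0035,0,0,0,0,0,-0.001,0,0,0,0,0,0,0,0,0,0,0,0,0,0,0,0,0,0.005,0,0,0,0,0,0.02,0,0,0,0,-0.02,0.02,0,0,0,0,-0.03,0,0,0,0]

```text
time_s: 5.6
eef_pos: [0.6455, 0.195, 0.0522]
orientation: [-1.15, 1.306, -1.305]
contact_force: [0.9, -1.2, -0.2]
opening: 0.0857
```

```bash
python3 -c "
from h import *;st()
tin('top')"
```

```text
t 5.6 lane mm [-201.6  102.8] z 52.2 toolx ang deg in lane -0.19 tilt [ 0.003 -1.    -0.004] q [-0.09  0.65 -0.36  1.63  0.28  0.91 -2.25]
F lane 1.06 1.07 -0.23 open 0.0857
top [221. 191.] lane [-198.9   -0.2] [58.2 89.8] yaw deg -0.07
```

servo_tool:
  increments: [0,-0.027,0,0,0,0,0,-0.027,0,0,-7,0,0,-0.027,0,0,-7,0,0,0,0,0,-7,0,0,0,0,0,-7,0,0,0,0,0,-7,0,0,0,0,0,-7,0,0,0,0,0,-7,0,0,0,0,0,-7,0,0,0,0,0,-7,0]
  claw: 0.05

```text
time_s: 6.48
eef_pos: [0.6443, 0.1983, 0.1362]
orientation: [-1.521, 0.465, -0.463]
contact_force: [0.2, 0.3, -0.0]
opening: 0.05
```

servo_tool:
  increments: [0,0,0,0,-7,0,0,0,0,0,-7,0,0,0,0,0,-7,0,0,0,0,0,-5.8,0,-0.025,0,0.024,0,0,0,-0.025,0,0.024,0,0,0,-0.025,0,0.024,0,0,0,-0.025,0,0.024,0,0,0,0,0,0,0,0,0,0,0,0,0,0,0]

```text
time_s: 7.32
eef_pos: [0.5548, 0.3105, 0.1369]
orientation: [-1.567, 0.098, -0.096]
contact_force: [0.3, -0.8, -0.4]
opening: 0.05
```

```bash
python3 -c "
from h import *;st()
r=tin('top');tin('scene');cv2.imwrite('pics/top4.png',r['img'])
img=r['img']
y=biggest(hsvmask(img,(25,170,100),(33,255,255)),40)
for c in y:
  p,s,a=wrect(r,c,.05);print('post',(lane(p)*1000).round(1),s)
"
```

```text
t 7.32 lane mm [-304.7   -1.8] z 136.9 toolx ang deg in lane 90.22 tilt [-0.001 -1.     0.002] q [-0.    0.57 -0.75  1.68  0.43  1.06 -1.02]
F lane 0.79 0.45 -0.4 open 0.05
top [188. 116.] lane [-302.4  160.2] [40.1 60.1] yaw deg -40.52
scene [29. 56.] lane [1285.   -99.5] [227.  906.6] yaw deg -11.03
scene [293. 209.] lane [-200.     1.6] [59.  88.4] yaw deg -0.18
scene [290. 290.] lane [-310.8  172.9] [39.8 59.3] yaw deg -40.62
scene [88. 57.] lane [1000.2 -210. ] [ 91.1 399.4] yaw deg -25.35
post [-0.3 66.5] [35.33869171142578, 36.698326110839844]
```

View pics/top4.png

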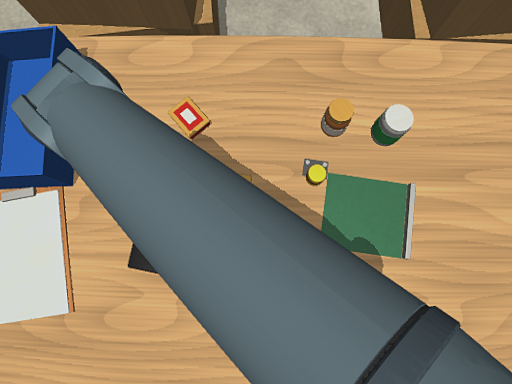

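servo_tool:
  increments: [0.001,0.03,0,0,0.2,0,0,0.03,0,0,0,0,0,0.03,0,0,0,0,0,0.025,0,0,0,0,0,0.01,0,0,0,0,0,0.004,0,0,0,0,0,0,0,0,0,0,0,0,0,0,0,0,0,0,0,0,0,0,0,0,0,0,0,0]

```text
time_s: 8.25
eef_pos: [0.5604, 0.3071, 0.0093]
orientation: [-1.566, 0.103, -0.108]
contact_force: [0.3, 0.4, -0.2]
opening: 0.0502
```

```bash
python3 -c "
from h import *;st()
r=read_camera('scene');cv2.imwrite('pics/scene5.png',cv2.resize(r['img'][100:320,170:430],None,fx=3,fy=2.7,interpolation=cv2.INTER_CUBIC))"
```

```text
t 8.25 lane mm [-302.1    4.2] z 9.3 toolx ang deg in lane 89.57 tilt [ 0.003 -1.     0.002] q [-0.07  0.73 -0.65  1.73  0.56  0.87 -1.1 ]
F lane -0.39 0.24 -0.16 open 0.0502
```

View pics/scene5.png

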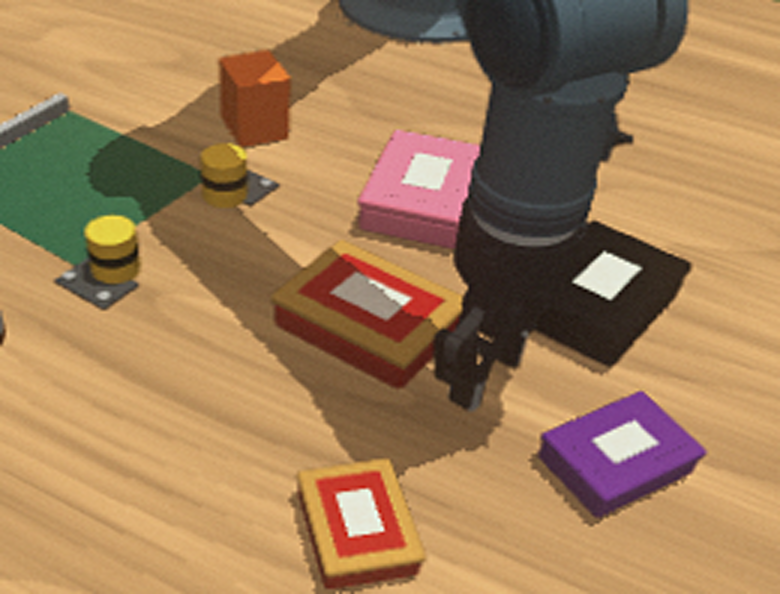

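```bash
python3 -c "
from h import *
st();read_camera('top');st();read_camera('top');st()"
```

```text
t 8.3 lane mm [-301.8    4. ] z 9.1 toolx ang deg in lane 89.58 tilt [ 0.003 -1.     0.002] q [-0.07  0.73 -0.65  1.73  0.56  0.87 -1.1 ]
F lane 0.53 -0.54 0.13 open 0.0499
t 8.35 lane mm [-301.7    3.7] z 8.8 toolx ang deg in lane 89.58 tilt [ 0.002 -1.     0.001] q [-0.07  0.73 -0.65  1.73  0.56  0.87 -1.1 ]
F lane 0.0 -0.2 -0.16 open 0.05
t 8.4 lane mm [-301.5    3.5] z 8.5 toolx ang deg in lane 89.58 tilt [ 0.002 -1.     0.001] q [-0.07  0.73 -0.65  1.73  0.56  0.87 -1.1 ]
F lane 0.12 0.2 -0.45 open 0.0501
```

servo_tool:
  increments: [0,0,-0.004,0,0,0,0,0,-0.004,0,0,0,0,0,-0.004,0,0,0,0,0,-0.004,0,0,0,0,0,0,0,0,0,0,0,0,0,0,0,0,0,0,0,0,0,0,0,0,0,0,0,0,0,0,0,0,0,0,0,0,0,0,0]

```text
time_s: 9.23
eef_pos: [0.5568, 0.2906, 0.0073]
orientation: [-1.568, 0.105, -0.105]
contact_force: [-0.4, -0.1, 0.3]
opening: 0.0497
```

```bash
python3 -c "
from h import *
st();tin('scene')"
```

```text
t 9.23 lane mm [-285.3    2.7] z 7.3 toolx ang deg in lane 89.6 tilt [-0. -1.  0.] q [-0.04  0.72 -0.65  1.76  0.56  0.86 -1.09]
F lane 0.13 -0.34 0.34 open 0.0497
scene [29. 55.] lane [1288.  -100.8] [226.6 912.6] yaw deg -10.88
scene [294. 210.] lane [-200.8    1.6] [58.9 90.1] yaw deg 0.05
scene [290. 290.] lane [-310.8  172.9] [39.8 59.3] yaw deg -40.62
scene [88. 58.] lane [ 999.  -208.9] [ 92.  396.2] yaw deg -25.37
```

servo_tool:
  increments: [-0.0025,0,-0.003,0,-0.4,0,0,0,-0.004,0,0,0,0,0,-0.004,0,0,0,0,0,-0.004,0,0,0,0,0,-0.005,0,0,0,0,0,-0.006,0,0,0,0,0,-0.006,0,0,0,0,0,-0.006,0,0,0,0,0,-0.006,0,0,0,0,0,-0.006,0,0,0]

```text
time_s: 10.12
eef_pos: [0.548, 0.2406, 0.0074]
orientation: [-1.568, 0.1, -0.1]
contact_force: [0.2, 1.8, -1.0]
opening: 0.0498
```

```bash
python3 -c "
from h import *
st();tin('scene')"
```

```text
t 10.12 lane mm [-234.5    0.3] z 7.4 toolx ang deg in lane 89.97 tilt [ 0. -1.  0.] q [ 0.04  0.68 -0.66  1.83  0.55  0.82 -1.03]
F lane -1.85 -0.07 -0.98 open 0.0498
scene [29. 55.] lane [1288.  -100.8] [226.6 912.6] yaw deg -10.88
scene [290. 290.] lane [-310.8  172.9] [39.8 59.3] yaw deg -40.62
scene [88. 57.] lane [1000.2 -210. ] [ 91.1 399.4] yaw deg -25.35
scene [97. 86.] lane [703.5 -74.4] [ 72.5 256.4] yaw deg -24.05
```

```bash
python3 -c "
from h import *
r=read_camera('scene');t=read_camera('top')
a=cv2.resize(r['img'][100:320,170:400],None,fx=1.7,fy=1.7,interpolation=cv2.INTER_CUBIC)
b=cv2.resize(t['img'][60:280,170:400],None,fx=1.7,fy=1.7,interpolation=cv2.INTER_CUBIC)
cv2.imwrite('pics/both6.png',np.hstack([a,b]))"
```

```text
(no output)
```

View pics/both6.png

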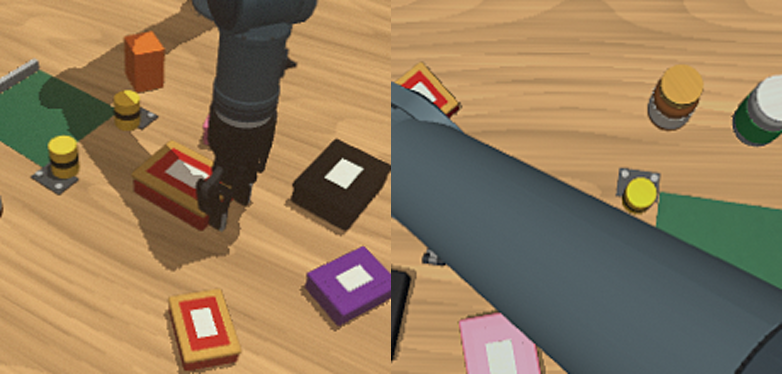

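The scene view shows the tin flush against both fingers, near (185,185) in the left panel, with nothing else touched. I keep pushing.

servo_tool:
  increments: [0,0,-0.006,0,0,0,0,0,-0.006,0,0,0,0,0,-0.006,0,0,0,0,0,-0.006,0,0,0,0,0,-0.006,0,0,0,0,0,-0.006,0,0,0,0,0,-0.006,0,0,0,0,0,-0.006,0,0,0,0,0,-0.005,0,0,0,0,0,-0.003,0,0,0]

```text
time_s: 11.1
eef_pos: [0.5411, 0.1847, 0.0075]
orientation: [-1.568, 0.1, -0.101]
contact_force: [0.6, 2.0, 0.3]
opening: 0.05
```

```bash
python3 -c "
from h import *
st();r=read_camera('scene')
a=cv2.resize(r['img'][120:260,150:330],None,fx=4,fy=4,interpolation=cv2.INTER_CUBIC)
cv2.imwrite('pics/s7.png',a)"
```

```text
t 11.1 lane mm [-178.2    0.5] z 7.5 toolx ang deg in lane 89.94 tilt [ 0. -1.  0.] q [ 0.14  0.64 -0.67  1.9   0.55  0.79 -0.95]
F lane -2.07 0.3 0.25 open 0.05
```

View pics/s7.png

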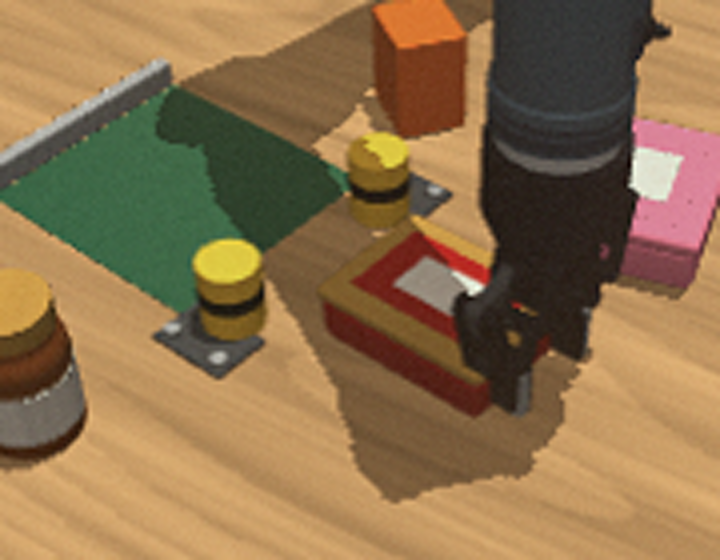

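```bash
python3 -c "
from h import *
r=read_camera('scene')
f=lambda x,y:(150+x/4-.4,120+y/4-.4)
print((lane(ray(r,[f(320,293),f(410,219),f(490,375)],.04))*1000).round(1))
print((lane(ray(r,[f(329,337),f(476,416)],.0))*1000).round(1))
print((lane(ray(r,[f(229,258),f(378,151)],.05))*1000).round(1), 'posts')"
```

```text
[[ -56.2   49.8]
 [ -54.3  -34.2]
 [-172.    41. ]]
[[ -55.5   44.2]
 [-162.7   39.9]]
[[ -2.3  68.3]
 [ -3.3 -64.4]] posts
```

```bash
cat >> h.py <<'E'
def edges(n='scene',z=.04):
    r=read_camera(n);img=r["img"]
    red=hsvmask(img,(0,150,60),(8,255,255))|hsvmask(img,(173,150,60),(180,255,255))
    # red panel on the lid, in lane coords
    best=None
    ys,xs=np.nonzero(red)
    L=lane(ray(r,np.c_[xs,ys],z))*1000
    return r,red,np.c_[xs,ys],L
E
python3 -c "
from h import *
r,red,px,L=edges()
k=(abs(L[:,1])<80)&(L[:,0]>-230)&(L[:,0]<100)
print(k.sum())
hsv=cv2.cvtColor(r['img'],cv2.COLOR_BGR2HSV)
print('side',hsv[int(120+350/4),int(150+400/4)],'panel',hsv[int(120+290/4),int(150+368/4)])
v=cv2.cvtColor(red,cv2.COLOR_GRAY2BGR)
cv2.imwrite('pics/m7.png',cv2.resize(np.hstack([v[120:260,150:330],r['img'][120:260,150:330]]),None,fx=2.2,fy=2.2,interpolation=cv2.INTER_NEAREST))"
```

```text
603
side [  4 193  94] panel [  3 199 110]
```

View pics/m7.png

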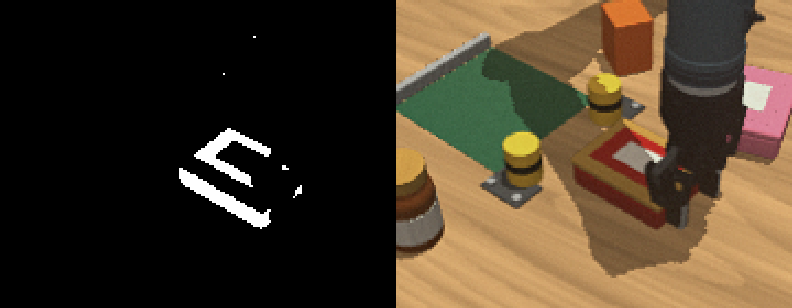

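```bash
cat >> h.py <<'E'
def panel():
    """fit front, +y and -y edges of red lid panel as seen in scene; pixel-edge contour cast on z=.04"""
    r,red,_,_=edges()
    out=[]
    for c in biggest(red,40):
        L=lane(ray(r,c.reshape(-1,2),.04))*1000
        m=L.mean(0)
        if abs(m[1])>60 or m[0]<-300 or m[0]>250: continue
        if L[:,1].max()-L[:,1].min()<42: continue
        def ex_edge(ax,sgn,lo,hi):
            o=1-ax;P=[]
            for b in np.arange(lo,hi,3.):
                k=(L[:,o]>=b)&(L[:,o]<b+3)
                if k.any(): i=np.argmax(sgn*L[k,ax]);P.append(L[k][i])
            P=np.array(P); s,i0=np.polyfit(P[:,o],P[:,ax],1)
            res=np.abs(P[:,ax]-s*P[:,o]-i0); P=P[res<2.5]; s,i0=np.polyfit(P[:,o],P[:,ax],1); return s,i0,len(P)
        ym=(L[:,1].max()+L[:,1].min())/2; xf=L[:,0].max()
        s,i,n=ex_edge(0,1,ym-20,ym+20); print("front: x at ym",round(s*ym+i,1),"yaw",round(-np.degrees(np.arctan(s)),1),n)
        for sg,nm in((1,"+y"),(-1,"-y")):
            s,i,n=ex_edge(1,sg,xf-30,xf-6); print(nm,"edge y at xf-20:",round(s*(xf-20)+i,1),"yaw",round(np.degrees(np.arctan(s)),1),n)
    return r
E
python3 -c "
from h import *
panel()"
```

```text
front: x at ym -65.4 yaw 2.7 6
+y edge y at xf-20: 30.5 yaw -1.8 8
-y edge y at xf-20: -26.0 yaw 2.0 8
```

The panel edges put the tin at x≈−109 and y within 1 mm of the bay's line as the same camera sees it. I push on into the gap.

servo_tool:
  increments: [0,0,-0.004,0,0,0,0,0,-0.005,0,0,0,0,0,-0.005,0,0,0,0,0,-0.005,0,0,0,0,0,-0.005,0,0,0,0,0,-0.005,0,0,0,0,0,-0.005,0,0,0,0,0,-0.005,0,0,0,0,0,-0.005,0,0,0,0,0,-0.003,0,0,0]

```text
time_s: 12.13
eef_pos: [0.5348, 0.1378, 0.0072]
orientation: [-1.569, 0.101, -0.1]
contact_force: [0.4, 2.4, -1.5]
opening: 0.0504
```

```bash
python3 -c "
from h import *
st();r=panel()
a=cv2.resize(r['img'][120:260,150:330],None,fx=4,fy=4,interpolation=cv2.INTER_CUBIC)
cv2.imwrite('pics/s8.png',a)"
```

```text
t 12.13 lane mm [-130.8    0.2] z 7.2 toolx ang deg in lane 89.93 tilt [-0.    -1.    -0.001] q [ 0.23  0.61 -0.67  1.94  0.54  0.77 -0.88]
F lane -2.43 0.05 -1.53 open 0.0504Traceback (most recent call last):
  File "<string>", line 3, in <module>
    st();r=panel()
           ~~~~~^^
  File "h.py", line 61, in panel
    s,i,n=ex_edge(0,1,ym-20,ym+20); print("front: x at ym",round(s*ym+i,1),"yaw",round(-np.degrees(np.arctan(s)),1),n)
          ~~~~~~~^^^^^^^^^^^^^^^^^
  File "h.py", line 59, in ex_edge
    res=np.abs(P[:,ax]-s*P[:,o]-i0); P=P[res<2.5]; s,i0=np.polyfit(P[:,o],P[:,ax],1); return s,i0,len(P)
                                                        ~~~~~~~~~~^^^^^^^^^^^^^^^^^^
    raise TypeError("expected non-empty vector for x")
TypeError: expected non-empty vector for x
```

```bash
sed -i 's/        s,i,n=ex_edge(0,1,ym/        print("bbox",L.min(0).round(1),L.max(0).round(1))\n        if len(L)<30: continue\n        s,i,n=ex_edge(0,1,ym/; s/res<2.5/res<=max(2.5,np.median(res))/' h.py; python3 -c "
from h import *
r=read_camera('scene')
a=cv2.resize(r['img'][120:260,150:330],None,fx=4,fy=4,interpolation=cv2.INTER_CUBIC)
cv2.imwrite('pics/s8.png',a)
panel()"
```

```text
bbox [-88.1 -27.8] [-16.3  31.7]
front: x at ym -17.8 yaw -1.9 7
+y edge y at xf-20: 29.1 yaw 6.3 4
-y edge y at xf-20: -18.8 yaw 41.1 4
```

View pics/s8.png

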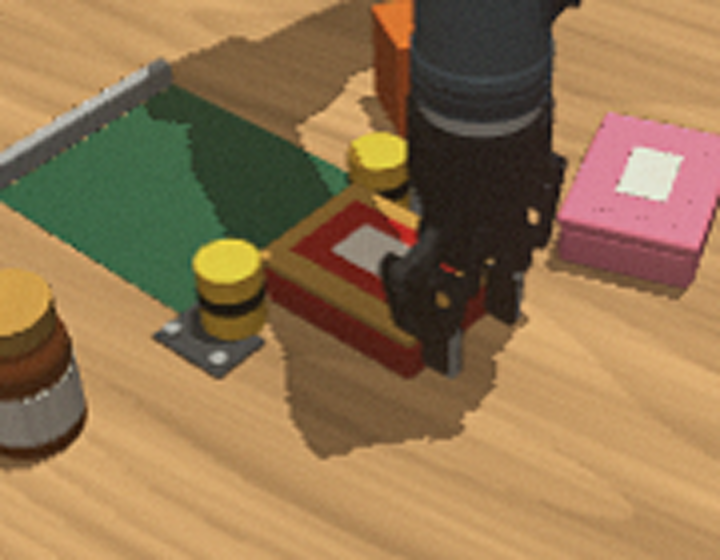

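The nose is now between the posts, panel y is −27.8..+31.7 (scene bias about +1.7), and the push force is still low at 2.4 N. I continue.

servo_tool:
  increments: [0,0,-0.004,0,0,0,0,0,-0.005,0,0,0,0,0,-0.005,0,0,0,0,0,-0.005,0,0,0,0,0,-0.005,0,0,0,0,0,-0.005,0,0,0,0,0,-0.005,0,0,0,0,0,-0.005,0,0,0,0,0,-0.005,0,0,0,0,0,-0.003,0,0,0]

```text
time_s: 13.12
eef_pos: [0.5291, 0.0916, 0.0075]
orientation: [-1.568, 0.1, -0.101]
contact_force: [0.5, 2.7, 0.5]
opening: 0.0504
```

```bash
python3 -c "
from h import *
st()
r=read_camera('scene')
a=cv2.resize(r['img'][120:260,150:330],None,fx=4,fy=4,interpolation=cv2.INTER_CUBIC)
cv2.imwrite('pics/s9.png',a)
panel()"
```

```text
t 13.12 lane mm [-84.3   0.5] z 7.5 toolx ang deg in lane 89.95 tilt [ 0. -1.  0.] q [ 0.32  0.59 -0.67  1.98  0.53  0.75 -0.8 ]
F lane -2.7 0.19 0.46 open 0.0504
bbox [-38.5 -26.8] [30.6 31.9]
front: x at ym 28.8 yaw -0.5 7
+y edge y at xf-20: 24.3 yaw -45.5 4
-y edge y at xf-20: -25.8 yaw 2.4 6
```

View pics/s9.png

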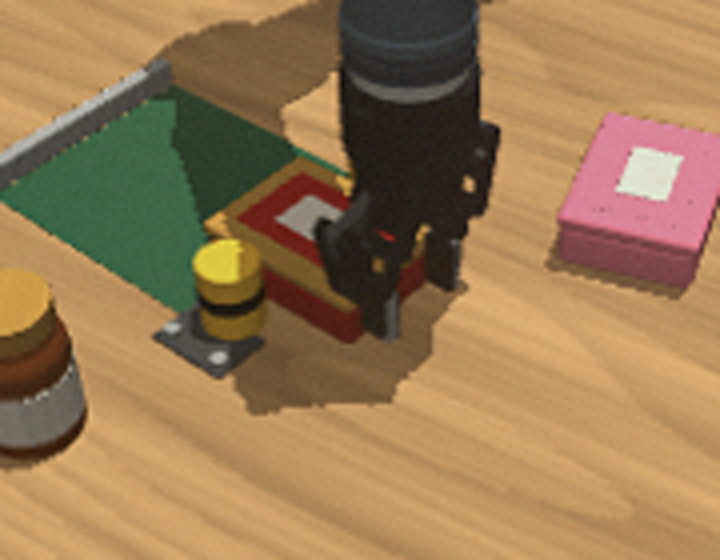

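```bash
cat > k.py <<'E'
from h import *
r=read_camera('scene');s=sense();xt=lane(s['eef_pos'])[0]
f=lambda x,y:(150+x/4-.4,120+y/4-.4)
for dx in(-.011,0,.011):
  for p in [(318,235),(325,260),(335,290),(360,325),(497,130),(497,180),(480,210),(460,280)]:
    a=ray(r,f(*p),0)[0];b=ray(r,f(*p),.2)[0]
    la,lb=lane(a)[0],lane(b)[0];t=(xt+dx-la)/(lb-la);q=a+t*(b-a);print(dx,p,(lane(q)*1000).round(1),"z",(q[2]*1000).round(1))
E
python3 k.py
```

```text
-0.011 (318, 235) [-94.7  86.9] z 128.5
-0.011 (325, 260) [-94.7  83.1] z 109.1
-0.011 (335, 290) [-94.7  77.1] z 83.8
-0.011 (360, 325) [-94.7  58.9] z 44.4
-0.011 (497, 130) [-94.7 -65.1] z 107.5
-0.011 (497, 180) [-94.7 -67. ] z 69.8
-0.011 (480, 210) [-94.7 -50.8] z 57.1
-0.011 (460, 280) [-94.7 -32.4] z 14.0
0 (318, 235) [-83.7  75.8] z 115.3
0 (325, 260) [-83.7  71.9] z 95.4
0 (335, 290) [-83.7  65.7] z 69.4
0 (360, 325) [-83.7  47. ] z 28.9
0 (497, 130) [-83.7 -80.5] z 93.8
0 (497, 180) [-83.7 -82.5] z 55.0
0 (480, 210) [-83.7 -65.8] z 42.0
0 (460, 280) [-83.7 -46.9] z -2.3
0.011 (318, 235) [-72.7  64.7] z 102.2
0.011 (325, 260) [-72.7  60.7] z 81.7
0.011 (335, 290) [-72.7  54.3] z 55.0
0.011 (360, 325) [-72.7  35.1] z 13.4
0.011 (497, 130) [-72.7 -95.9] z 80.0
0.011 (497, 180) [-72.7 -97.9] z 40.2
0.011 (480, 210) [-72.7 -80.8] z 26.8
0.011 (460, 280) [-72.7 -61.4] z -18.7
```

The knuckles bulge to about ±55 mm just above the post tops (50 mm), which is too wide for comfort in the gap. I back off, narrow the fingers to 30 mm and raise the hand 12 mm.

servo_tool:
  increments: [0,0,0.005,0,0,0,0,0,0.006,0,0,0,0,-0.006,0.001,0,0,0,0,-0.006,0,0,0,0,0,0,0,0,0,0,0,0,0,0,0,0,0,0,0,0,0,0,0,0,0,0,0,0,0,0,0,0,0,0,0,0,0,0,0,0]
  claw: 0.05

```text
time_s: 14.1
eef_pos: [0.5303, 0.1039, 0.0191]
orientation: [-1.569, 0.1, -0.1]
contact_force: [0.5, -0.1, -0.4]
opening: 0.0501
```

servo_tool:
  increments: [0,0,0,0,0,0,0,0,0,0,0,0,0,0,0,0,0,0,0,0,0,0,0,0,0,0,0,0,0,0,0,0,-0.002,0,0,0,0,0,-0.002,0,0,0,0,0,0,0,0,0,0,0,0,0,0,0,0,0,0,0,0,0]
  claw: 0.03

```text
time_s: 14.93
eef_pos: [0.53, 0.1001, 0.0193]
orientation: [-1.568, 0.1, -0.1]
contact_force: [0.5, -0.3, 0.5]
opening: 0.0299
```

```bash
python3 -c "
from h import *
st()
r=read_camera('scene')
a=cv2.resize(r['img'][120:260,150:330],None,fx=4,fy=4,interpolation=cv2.INTER_CUBIC)
cv2.imwrite('pics/s10.png',a)
panel()"
```

```text
t 14.93 lane mm [-92.9   0.2] z 19.3 toolx ang deg in lane 89.97 tilt [ 0. -1.  0.] q [ 0.31  0.58 -0.68  1.97  0.52  0.77 -0.8 ]
F lane 0.21 0.52 0.52 open 0.0299
bbox [-58.9 -27. ] [30.4 31.9]
front: x at ym 21.4 yaw 30.9 7
+y edge y at xf-20: 21.2 yaw -51.8 4
-y edge y at xf-20: -26.2 yaw 4.6 4
bbox [-96.1  28. ] [-17.6  71.4]
front: x at ym -63.2 yaw -61.5 7
+y edge y at xf-20: 68.2 yaw -22.2 4
-y edge y at xf-20: 55.0 yaw -1.5 8
```

View pics/s10.png

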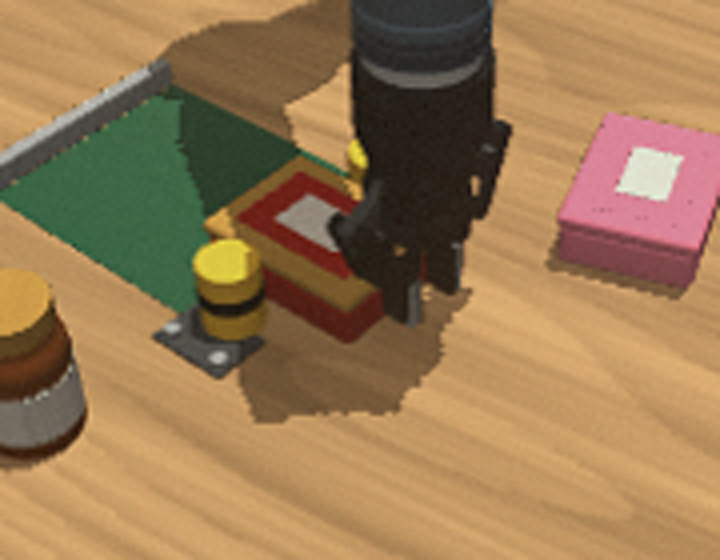

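```bash
sed -i 's/for p in \[.*\]:/for p in [(332,230),(342,253),(358,272),(385,300),(508,130),(488,210),(482,217),(465,285)]:/; s/(-.011,0,.011)/(-.011,.011)/' k.py; python3 k.py
```

```text
-0.011 (332, 230) [-104.    86.2] z 136.2
-0.011 (342, 253) [-104.    79.9] z 116.8
-0.011 (358, 272) [-104.    68.6] z 95.9
-0.011 (385, 300) [-104.    47.8] z 60.8
-0.011 (508, 130) [-104.   -62.7] z 113.1
-0.011 (488, 210) [-104.  -46.] z 65.0
-0.011 (482, 217) [-104.   -40.2] z 63.4
-0.011 (465, 285) [-104.   -25.1] z 20.4
0.011 (332, 230) [-82.   63.4] z 109.7
0.011 (342, 253) [-82.   56.8] z 89.2
0.011 (358, 272) [-82.   44.7] z 67.1
0.011 (385, 300) [-82.   22.8] z 30.0
0.011 (508, 130) [-82.  -94.2] z 85.3
0.011 (488, 210) [-82.  -76.4] z 34.4
0.011 (482, 217) [-82.  -70.4] z 32.7
0.011 (465, 285) [-82.  -54.4] z -12.8
```

Now the knuckles are about ±45 mm at z=66 and about ±35 mm at post-top height, so they clear. I resume the push.

servo_tool:
  increments: [0,0,-0.004,0,0,0,0,0,-0.004,0,0,0,0,0,-0.004,0,0,0,0,0,-0.005,0,0,0,0,0,-0.005,0,0,0,0,0,-0.005,0,0,0,0,0,-0.005,0,0,0,0,0,-0.005,0,0,0,0,0,-0.005,0,0,0,0,0,-0.005,0,0,0]

```text
time_s: 15.92
eef_pos: [0.5239, 0.0531, 0.0193]
orientation: [-1.568, 0.1, -0.1]
contact_force: [0.2, 2.6, -0.4]
opening: 0.0298
```

```bash
python3 -c "
from h import *
st()
tin('top')
r=read_camera('scene')
a=cv2.resize(r['img'][120:260,130:310],None,fx=4,fy=4,interpolation=cv2.INTER_CUBIC)
cv2.imwrite('pics/s11.png',a)
panel()"
```

```text
t 15.92 lane mm [-45.5   0.2] z 19.3 toolx ang deg in lane 89.98 tilt [ 0. -1.  0.] q [ 0.4   0.56 -0.68  2.    0.51  0.76 -0.71]
F lane -2.61 -0.08 -0.44 open 0.0298
top [188. 116.] lane [-302.5  160.1] [40.1 60. ] yaw deg -40.3
bbox [-18.3 -27. ] [70.1 31.9]
front: x at ym 68.7 yaw 0.6 6
+y edge y at xf-20: 27.4 yaw -25.5 4
-y edge y at xf-20: -18.2 yaw 47.5 4
```

View pics/s11.png

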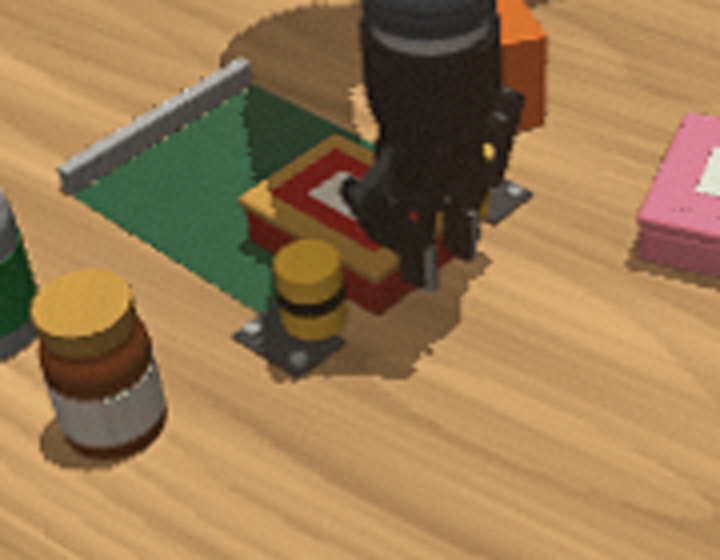

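The tin is sliding cleanly between the posts, with its centre at x≈25. I keep going.

servo_tool:
  increments: [0,0,-0.004,0,0,0,0,0,-0.005,0,0,0,0,0,-0.005,0,0,0,0,0,-0.005,0,0,0,0,0,-0.005,0,0,0,0,0,-0.005,0,0,0,0,0,-0.005,0,0,0,0,0,-0.005,0,0,0,0,0,-0.005,0,0,0,0,0,-0.004,0,0,0]

```text
time_s: 16.9
eef_pos: [0.5179, 0.0053, 0.0193]
orientation: [-1.569, 0.1, -0.1]
contact_force: [0.7, 3.1, -1.0]
opening: 0.0304
```

```bash
python3 -c "
from h import *
st()
tin('top')
r=read_camera('scene')
a=cv2.resize(r['img'][100:240,130:310],None,fx=4,fy=4,interpolation=cv2.INTER_CUBIC)
cv2.imwrite('pics/s12.png',a)
panel()"
```

```text
t 16.9 lane mm [2.7 0.2] z 19.3 toolx ang deg in lane 89.96 tilt [ 0. -1. -0.] q [ 0.49  0.54 -0.68  2.02  0.5   0.75 -0.62]
F lane -3.12 0.31 -1.03 open 0.0304
top [188. 116.] lane [-302.3  160.1] [40.1 59.7] yaw deg -40.55
bbox [ 29.  -26.6] [118.1  32.2]
front: x at ym 116.7 yaw -1.2 7
+y edge y at xf-20: 25.6 yaw -17.9 4
-y edge y at xf-20: -21.6 yaw 6.7 4
```

View pics/s12.png

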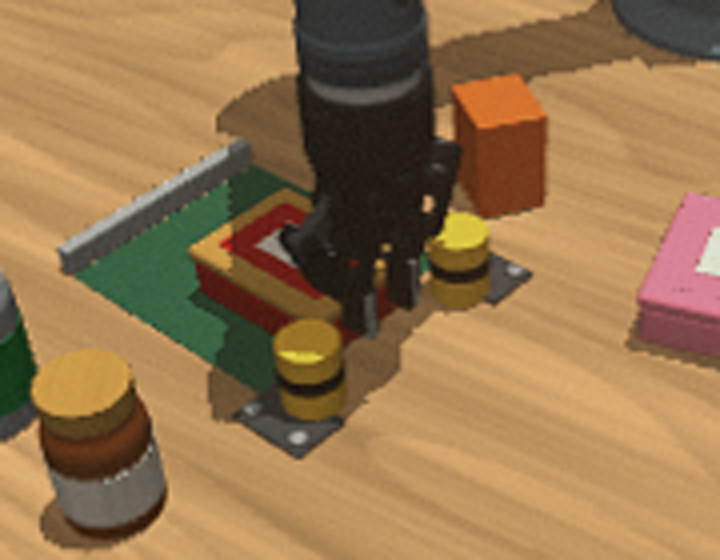

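servo_tool:
  increments: [0,0,-0.004,0,0,0,0,0,-0.006,0,0,0,0,0,-0.006,0,0,0,0,0,-0.006,0,0,0,0,0,-0.006,0,0,0,0,0,-0.006,0,0,0,0,0,-0.006,0,0,0,0,0,-0.004,0,0,0,0,0,-0.003,0,0,0,0,0,-0.002,0,0,0]

```text
time_s: 17.88
eef_pos: [0.5115, -0.0433, 0.0192]
orientation: [-1.569, 0.101, -0.1]
contact_force: [0.7, 2.1, 0.2]
opening: 0.0301
```

```bash
python3 -c "
from h import *
st()
tin('top')
r=read_camera('scene')
a=cv2.resize(r['img'][100:240,130:310],None,fx=4,fy=4,interpolation=cv2.INTER_CUBIC)
cv2.imwrite('pics/s13.png',a)
panel()"
```

```text
t 17.88 lane mm [51.7  0.1] z 19.2 toolx ang deg in lane 89.94 tilt [-0. -1. -0.] q [ 0.59  0.53 -0.68  2.03  0.49  0.74 -0.52]
F lane -2.17 0.43 0.18 open 0.0301
top [188. 116.] lane [-302.5  160.1] [40.1 60. ] yaw deg -40.3
bbox [ 77.  -25.6] [165.5  32.3]
front: x at ym 157.6 yaw 26.6 7
+y edge y at xf-20: 30.4 yaw -0.1 4
-y edge y at xf-20: 6.8 yaw -69.6 4
```

View pics/s13.png

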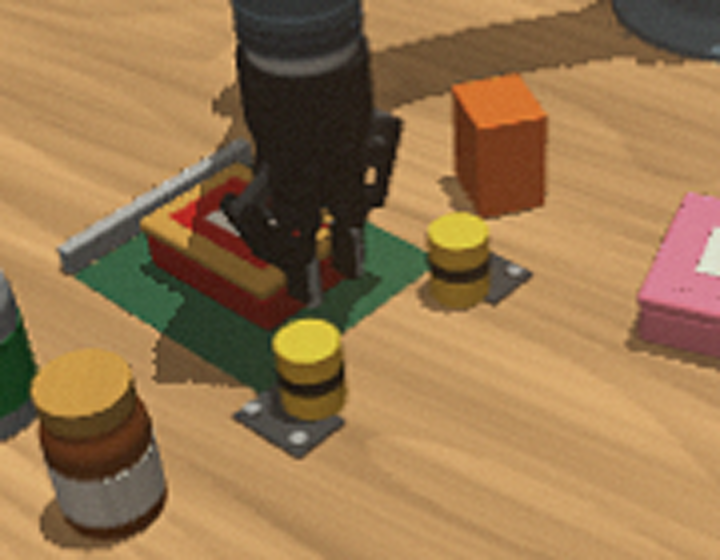

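The tin is at x≈121, in the bay. I back off, then rise straight up.

servo_tool:
  increments: [0,0,0.004,0,0,0,0,0,0.005,0,0,0,0,0,0.005,0,0,0,0,0,0,0,0,0,0,-0.02,0,0,0,0,0,-0.03,0,0,0,0,0,-0.03,0,0,0,0,0,-0.04,0,0,0,0,0,-0.04,0,0,0,0,0,-0.04,0,0,0,0]

```text
time_s: 18.87
eef_pos: [0.5127, -0.0282, 0.2207]
orientation: [-1.569, 0.1, -0.098]
contact_force: [0.6, -1.3, -0.1]
opening: 0.0304
```

servo_tool:
  increments: [0.03,0,0.02,0,0,0,0.03,0,0.02,0,0,0,0.03,0,0.02,0,0,0,0.03,0,0.03,0,0,0,0.03,0,0.03,0,0,0,0,0,0.04,0,0,0,0,0,0.04,0,0,0,0,0,0.04,0,0,0,0,0,0.04,0,0,0,0,0,0,0,0,0]

```text
time_s: 19.7
eef_pos: [0.6921, 0.244, 0.2193]
orientation: [-1.559, 0.09, -0.085]
contact_force: [-1.5, 2.2, 0.7]
opening: 0.0304
```

```bash
cat > fin.py <<'E'
from h import *
import sys
st()
for n in('top','scene'):
    r=tin(n);img=r['img'];cv2.imwrite('pics/fin%s_%s.png'%(sys.argv[1],n),img)
    m=hsvmask(img,(60,80,30),(90,255,160))
    for c in biggest(m,400)[:1]:
        p,s,a=wrect(r,c,0);print(n,'bay',(lane(p)*1000).round(1),s,'dyaw deg',np.degrees((a-(np.pi/2-A)+np.pi/2)%np.pi-np.pi/2).round(2))
E
python3 fin.py 1
```

```text
t 19.7 lane mm [-256.1  142.8] z 219.3 toolx ang deg in lane 90.89 tilt [-0.004 -1.     0.01 ] q [ 0.11  0.68 -0.78  1.34  0.47  1.3  -0.79]
F lane -2.0 -1.77 0.69 open 0.0304
top [188. 116.] lane [-302.4  160.2] [40.1 60.1] yaw deg -40.55
top bay [ 70.1 -61.4] [80.375732421875, 165.42303466796875] dyaw deg -39.78
scene [29. 55.] lane [1285.   -99.9] [226.  906.3] yaw deg -10.88
scene [290. 290.] lane [-310.8  172.9] [39.8 59.3] yaw deg -40.62
scene [88. 58.] lane [1000.3 -207.3] [ 92.3 396.9] yaw deg -26.5
scene [97. 86.] lane [702.9 -75.6] [ 73.3 255.9] yaw deg -23.47
scene bay [967.4   5. ] [107.72413635253906, 671.2864990234375] dyaw deg -20.2
```

View pics/fin1_top.png

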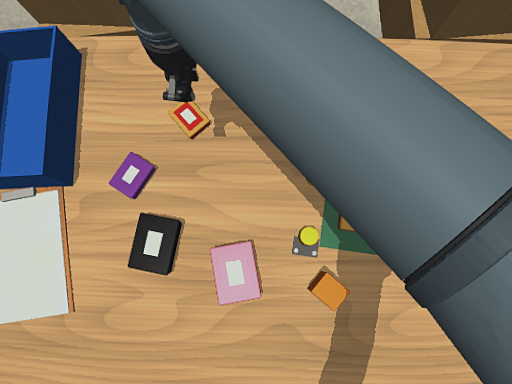

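View pics/fin1_scene.png

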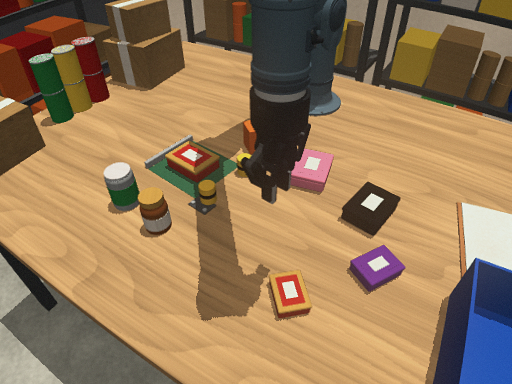

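```bash
sed -i 's/biggest(red,150)\[:4\]/biggest(red,150)/; s/p,s,a=wrect(r,c,.04); print/p,s,a=wrect(r,c,.04); l=lane(p)\n        if abs(l[1])<.1 and abs(l[0])<.35: print/' h.py; sed -i 's/\[:1\]:/[:3]:/' fin.py; python3 fin.py 2; python3 -c "
from h import *
r=read_camera('scene');cv2.imwrite('pics/s14.png',cv2.resize(r['img'][120:220,130:260],None,fx=6,fy=6,interpolation=cv2.INTER_CUBIC))"
```

```text
t 19.8 lane mm [-246.6  146.6] z 219.0 toolx ang deg in lane 90.41 tilt [-0.002 -1.     0.002] q [ 0.11  0.68 -0.78  1.35  0.47  1.31 -0.79]
F lane -0.09 -0.26 -0.58 open 0.0297
top bay [ 74.1 -56.3] [93.58474731445312, 189.31683349609375] dyaw deg -40.15
scene [192. 155.] lane [121.1   2.6] [59.2 88.5] yaw deg -0.28
scene [192. 170.] lane [78.4 49.6] [ 81.5 137.1] yaw deg 34.52
scene bay [1083.3  -50.4] [108.38683319091797, 409.84405517578125] dyaw deg -16.78
scene bay [771.9  59.4] [83.89997863769531, 267.0188293457031] dyaw deg -17.39
scene bay [124.7  56.8] [56.450504302978516, 175.1827850341797] dyaw deg -0.51
```

View pics/s14.png

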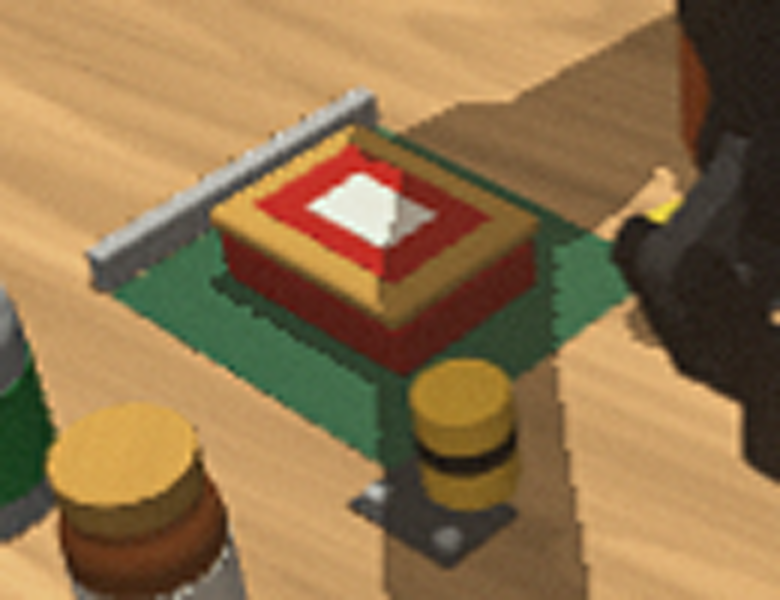

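servo_tool:
  increments: [0,0,0,0,0,0,0,0,0,0,0,0,0,0,0,0,0,0,0,0,0,0,0,0,0,0,0,0,0,0,0,0,0,0,0,0,0,0,0,0,0,0,0,0,0,0,0,0,0,0,0,0,0,0,0,0,0,0,0,0]

```text
time_s: 20.78
eef_pos: [0.6966, 0.2291, 0.2193]
orientation: [-1.568, 0.1, -0.1]
contact_force: [-0.4, 0.7, -0.1]
opening: 0.0303
```

```bash
python3 fin.py 3 | grep -E "^t|F|scene \["; python3 -c "
import cv2,numpy as np
a=cv2.imread('pics/scene0.png');b=cv2.imread('pics/fin3_scene.png')
for n,(x0,y0,x1,y1) in dict(jar=(138,186,172,235),can=(104,162,138,210)).items(): print(n,np.abs(a[y0:y1,x0:x1].astype(int)-b[y0:y1,x0:x1]).mean().round(2))
a=cv2.imread('pics/top0.png');b=cv2.imread('pics/fin3_top.png')
print('carton',np.abs(a[268:312,305:352].astype(int)-b[268:312,305:352]).mean().round(2))"
```

```text
t 20.78 lane mm [-241.9  149.1] z 219.3 toolx ang deg in lane 89.99 tilt [ 0. -1.  0.] q [ 0.12  0.68 -0.77  1.35  0.47  1.31 -0.79]
F lane -0.6 -0.52 -0.11 open 0.0303
top bay [ 78.1 -53.9] [102.56275177001953, 206.82113647460938] dyaw deg -40.53
scene [192. 155.] lane [121.1   2.7] [59.2 88.5] yaw deg -0.4
scene [193. 170.] lane [78.3 49.6] [ 81.6 137.1] yaw deg 34.67
jar 13.45
can 13.22
carton 22.1
```

```bash
python3 -c "
import cv2,numpy as np
from h import *
r=read_camera('scene')
for n in('scene0','fin3_scene'):
    b=cv2.imread('pics/%s.png'%n)
    m=cv2.inRange(cv2.cvtColor(b,cv2.COLOR_BGR2HSV)[180:240,130:180],(12,100,20),(22,255,255))
    print(n,[ (np.array(cv2.boundingRect(c))) for c in biggest(hsvmask(b,(60,100,10),(90,255,120))[150:215,100:145],80)])
f=lambda n,s:cv2.resize(cv2.imread('pics/%s.png'%n)[s],None,fx=4,fy=4,interpolation=cv2.INTER_NEAREST)
s=np.s_[155:240,100:178];t=np.s_[262:318,300:378]
cv2.imwrite('pics/cmp.png',np.vstack([np.hstack([f('scene0',s),f('fin3_scene',s)]),np.hstack([f('top0',t),f('fin3_top',t)])]))"
```

```text
scene0 [array([ 8, 30, 30, 26])]
fin3_scene [array([ 8, 30, 30, 26])]
```

View pics/cmp.png

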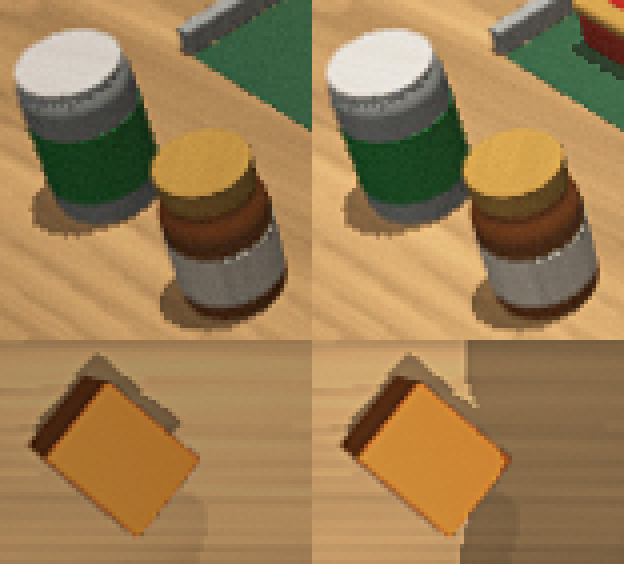

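Before and after, the can, jar and carton stand at the same pixels. Only the lighting and the arm's shadow differ. The tin lies square in the bay and the hand is clear, so I hand the job in.

```bash
python3 -c "
from station import close_job
print(close_job())"
```

```text
the job is handed in; nothing more can be done
None
```

The red biscuit tin is in the green bay and I handed the job in at about 21 s. I squared and centred it with a side push of the open fingers. Then I pushed it from the rear with two fingers through the gap. Halfway through I narrowed and raised the hand so its knuckles cleared the posts. Push force readings stayed near 2–3 N, and the tin was never lifted.

- **Tin position:** The scene camera puts the tin at lane (121, 2.7) mm with yaw −0.4°. The same camera put the bay centre at about (122, 1.7) mm, so the tin is within roughly 1 mm of centre. That leaves about 30 mm between the tin and the stop bar.
- **Other objects:** The jar, can and carton stand at the same pixels as at the start. The raw pixel difference for those areas was large (13–22), but side-by-side crops show it comes from lighting and shadow.
- **Hand:** It is 0.22 m above the table and touching nothing.
- **Not checked:** The arm hides the bay from the top camera, so the tin's final position rests on the scene view alone. The edge-fit yaw readings taken during the push were often spoiled by the hand covering the panel, and I ignored those.

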